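# Load a pulley strap under the spring clip of the marking nest

## Task

Load the marking nest with the long aluminium strap that pokes out of the lane tray. Slide the strap square end first along the nest's bed and under the sprung clip until it is fully home against the end stop, lying flat between the side rails with the clip pressing on it and its eyed end left out in the open for stamping. Then let go of it, and leave the other parts and tools where they are.

Things in the scene. Friction and masses are not known exactly. Their poses are not given: they have to be found in the camera images.
- strap: Strap to load: flat aluminium, 160 x 50 x 6 mm, 0.13 kg, one end square, the other half round (radius 25 mm) with a 22 mm eye hole. Origin mid length and width, on its underside; x along it to the square end at +80 mm, z up. Starts flat in one of the tray's lanes, square end poking 43 to 57 mm out of the tray's front, in the air, 14 mm over the bench: only there is room for fingers at its sides.
- square_end (a point): Middle of the strap's square end face, at half thickness (moves with the strap). The strap's sides are straight from this end to the eye's centre, 135 mm away.
- eye (a point): Centre of the strap's eye hole, at half thickness, 25 mm from the tip of the eyed end (moves with the strap).
- tray: Grey sheet-metal tray fixed to the bench, 144 (x) x 190 (y) x 36 mm high, open at its front, the -x side, x = -70 mm. Origin at bench height under its middle. Three lanes, 58 mm wide, at y = -62, 0, +62 mm, parted by 4 mm walls; lane floor 14 mm above the bench, back wall at x = +70 mm. The strap is the only part that pokes out of it.
- nest: Steel marking nest screwed to the bench. Origin at bench height under the middle of its base plate (260 x 110 x 12 mm); x is the push-in direction, z up. Its bed is 30 mm above the bench: a tongue 36 mm wide from x = -120 to +30 mm (a strap on it overhangs 7 mm each side, 18 mm free below for fingertips), then 70 mm wide to the end stop's face at x = +85 mm.
- stop (a point): Where the middle of the strap's square end must arrive: on the face of the end stop, mid width, at bed height (nest x = +85 mm, y = 0, 30 mm above the bench). Axes as the nest's. The stop's top is 44 mm above the bench.
- mouth (a point): Centre of the nest's flared mouth at bed height (nest x = +10 mm, y = 0, 30 mm above the bench), axes as the nest's. The mouth is 70 mm wide and narrows to 54 mm at x = +30 mm, where the side rails begin: they run to the stop, 40 mm above the bench; the two ears with the clip's pin, at x = +65 to +85 mm, are 55 mm high.
- clip (a joint): Angle of the nest's sprung clip, rad: 0 shut (jaw on the bed), about 0.15 with its jaw on a 6 mm strap, at most 0.8. Polished sheet, 34 mm wide, hinged at nest x = +75 mm, 47 mm above the bench; a thumb tab behind the pin rises to 74 mm. The jaw presses with 2 N shut, about 4 N on the strap; pushing the strap in takes some 5 to 15 N.
- short_link: Bystander in another lane of the tray: aluminium link 100 x 50 x 6 mm, both ends round. Origin on its underside, 40 mm in front of its middle.
- flat_bar: Bystander in another lane of the tray: steel bar 110 x 30 x 12 mm. Origin on its underside, 40 mm in front of its middle.
- roller: Bystander: cast aluminium cable roller standing on end, flanges 102 mm across, 140 mm high. Origin under its middle.
- bar_bundle: Bystander: banded bundle of five steel round bars, 150 mm long, 44 mm wide, 26 mm high. Origin under its middle, x along the bars.
- hammer: Bystander: hammer, 220 mm long, lying on the bench. Origin under its middle, x along it, head at +x.
- bearing_box: Bystander: cardboard box 90 x 90 x 35 mm. Origin under its middle.
- oil_can: Bystander: grey can, 60 mm across, 120 mm high. Origin under its middle.
- hook_fitting: Bystander: dark green hook standing on a round foot 56 mm across, 120 mm high. Origin under its foot.
- jaw (a point): Middle of the clip's jaw line (shut: nest x = +39 mm, touching the bed; moves with the clip). In front of it the clip's lip slopes up towards the oncoming strap, to 44 mm above the bench at nest x = +11 mm, so that a strap pushed along the bed lifts the clip with its own edge.

How it is judged:
By the outcome, as a careful person would: the job done as asked, in the order asked, and still so for the second after the job is handed in, with the robot touching nothing.
It also fails if it takes over 58 s, if anything falls off the work surface, if the arm or the gripper's body presses on something with over 40 N, if the wrist force passes 120 N, or if a joint passes its speed limit or range.

## Robot

A 6-joint arm with a two-finger parallel gripper is mounted at the origin on the work surface. World frame = base frame: x ahead of the robot, y to its left, z up, the work surface at z = 0. Lengths are in m, angles in rad, forces in N, time in s.
With the tool pointing down it reaches from about 0.25 to 0.725 m from the base axis. Payload 4 kg.
Tool frame: the origin (TCP) lies where the fingers leave the gripper's body, on its centre line; the fingertips stand 73 mm ahead of it and the grasp point (between the pads) lies 54 mm ahead of it (bot.tip_reach is the z of the fingertips in the tool frame, in m); z points along the fingers, x is the direction in which the jaws open and shut, and the axes are right-handed (so a half turn about z gives the same grasp; the last joint's range is limited). The gripper opens to 85 mm and grips with 20 to 120 N. Pads are 22 mm wide; open, the fingers measure 114 mm over their backs; the gripper's body (76 mm by 85 mm) begins 54 mm behind the grasp point. The pads swing forward as they close: fully open they stand 13 mm farther back than shut.
Start: joints at [-1.278, 0.241, 0.005, 1.335, 0, 1.571], TCP at [0.144, -0.479, 0.304] pointing down, gripper open.
Joint ranges: [-2.72, 2.72], [-1.05, 1.87], [-1.09, 1.28], [-1.99, 2.15], [-1.42, 1.44], [-3.14, 3.14]. Speed limits (rad/s): [2.79, 2.79, 3.14, 3.14, 3.14, 3.14].

## Interface

Orientations are given as a unit quaternion [x, y, z, w].
In Python, from workcell import bot, vision, job_done gives the robot as it stands.
- The arm moves only by the tool drive_tool, never from a script. Its argument "steps" is one flat list of numbers, 7 for each row, row after row: the shift along the tool's x, y, z in m, then the turn, a rotation vector about the tool's x, y, z in degrees, then the closure, from -1 (fully open) to 1 (shut). A call has 1 to 8 rows; each row shifts and turns the commanded pose from where the row before left it, along the tool's axes as they then stand; what a row does not reach is not made up. A row lasts 1/12 s, in which the tool goes at most 41.7 mm and 7.16 degrees, less where a joint would pass 70% of its speed; a pose out of reach is approached as far as the arm can. A call is refused whole if a number of a shift passes 0.0417 or a number of a turn 7.16, either way. A call with a gripper value outside its range is refused whole. The fingers move at their own pace and stop on an object; the grip force is fixed at half the most. Time passes only in rows, so rows that do not move let the fingers close. It gives the time, the measured TCP pose, the force and the opening at its end, in the units of the state.
- bot.get_obs(): the state, without advancing time (a new reading comes with each control period).
- vision.camera(name): name is "side" or "top" or "wrist"; returns (picture, depth): 384x512x3 uint8, red, green, blue; 384x512 float32, m along the optical axis (not along the pixel's ray), 0 where there is no reading.
- vision.camera_model(name): a dict with "mtx" (3x3 intrinsics, pixels), "rvec" (rotation vector, rad) and "tvec" (3), from world to camera coordinates, as OpenCV has them. Camera axes: x right, y down, z forward; pixel columns grow to the right and rows downward; lengths in m; the calibration is good to about 2 mm. A picture is of the moment at which its call begins: read the wrist's pose just before it. camera_model takes no time and is no camera call; for the wrist camera it gives the pose at the moment of the call.
- job_done(): hands the job in, once; it reports no verdict.
The state is a dict: "clock": time; "joint_pos": joint angles; "joint_vel": joint speeds; "tau": joint torques, N m; "eef_pos": TCP position; "tool_rot": TCP orientation; "ft_force": force on the tool from outside, world axes, zero at the start; "ft_torque": the same for the moment, N m; "grip_width": finger opening in m.
Only numpy, scipy, OpenCV 4.12 (cv2) and the standard library are available. Lean on these libraries where they do the work, as an engineer would, in place of code of your own. Each camera call takes 0.05 s, during which the arm holds its last target.

## Working session

There is one attempt and no reset: what is moved stays moved. The work goes in short steps, Python scripts to look and compute and a tool call to move; the robot and the scene stay as the last step left them, time stands still between calls to the robot, and variables do not carry over. Pictures are saved under pics/ and viewed, and the job is handed in when it is done.

Besides the shell and the picture viewer there is one more tool, called after "Call:" as name(argument=value, ...) on one line, values as JSON. drive_tool: Moves the arm, as the interface text tells. Its arguments: {"type":"object","properties":{"steps":{"type":"array"}},"required":["steps"]}

```bash
mkdir -p pics; ls
python3 - <<'E'
from workcell import bot, vision
import cv2,numpy as np
print(bot.get_obs())
for n in ["top","side"]:
    p,d=vision.camera(n); cv2.imwrite(f"pics/{n}0.png",cv2.cvtColor(p,cv2.COLOR_RGB2BGR)); np.save(f"pics/{n}0d.npy",d)
    m=vision.camera_model(n); print(n,m); np.savez(f"pics/{n}_m.npz",**m)
E
```

```text
pics
{'clock': 0.0, 'joint_pos': array([-1.27795841e+00,  2.41398378e-01,  3.72974986e-03,  1.33521808e+00,
        1.26878764e-05,  1.57078613e+00]), 'joint_vel': array([-0.00156026, -0.00099263, -0.00034371,  0.00035748,  0.00148524,
        0.00092185]), 'tau': array([-5.86454589e-04, -3.72320652e+01,  2.52403790e+01,  1.69390003e-02,
       -9.14572934e-05,  1.04631260e-05]), 'eef_pos': array([ 0.144198  , -0.47824891,  0.30302221]), 'tool_rot': array([ 8.02707552e-01, -5.96371942e-01, -8.35194523e-04, -6.28424581e-04]), 'ft_force': array([-0.35587969,  0.15409375,  0.21675346]), 'ft_torque': array([-0.01431184,  0.00815382, -0.03035454]), 'grip_width': 0.0852260222122049}
top {'mtx': array([[450.76953811,   0.        , 252.27553903],
       [  0.        , 450.76953811, 197.45128977],
       [  0.        ,   0.        ,   1.        ]]), 'rvec': array([ 2.15099896, -2.20647577,  0.08381614]), 'tvec': array([0.01226584, 0.57197468, 1.25970182])}
side {'mtx': array([[438.54265903,   0.        , 253.72661812],
       [  0.        , 438.54265903, 185.80210096],
       [  0.        ,   0.        ,   1.        ]]), 'rvec': array([ 0.85671559, -2.39876039,  1.25567754]), 'tvec': array([0.41491536, 0.25551615, 1.23727791])}
```

View pics/top0.png

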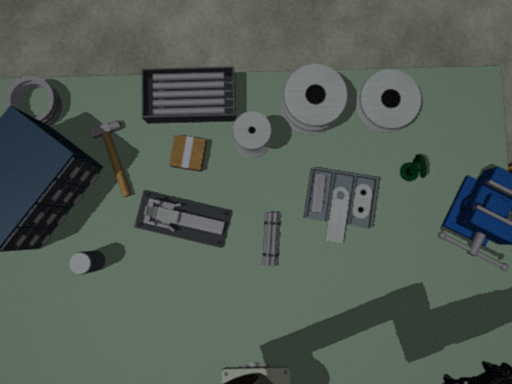

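View pics/side0.png

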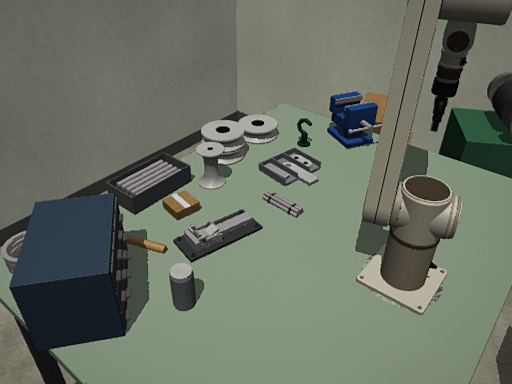

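The top view shows the strap in the tray's middle lane, with its square end at about (337,242). The nest is around (184,218) with the clip and stop at its left end. Next I'll enlarge both.

Run:
```python
import cv2
i=cv2.imread("pics/top0.png")
cv2.imwrite("pics/t_nest.png",cv2.resize(i[180:255,125:245],None,fx=6.5,fy=6.5,interpolation=cv2.INTER_CUBIC))
cv2.imwrite("pics/t_tray.png",cv2.resize(i[160:250,295:390],None,fx=6.5,fy=6.5,interpolation=cv2.INTER_CUBIC))
```

```text
(no output)
```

View pics/t_nest.png

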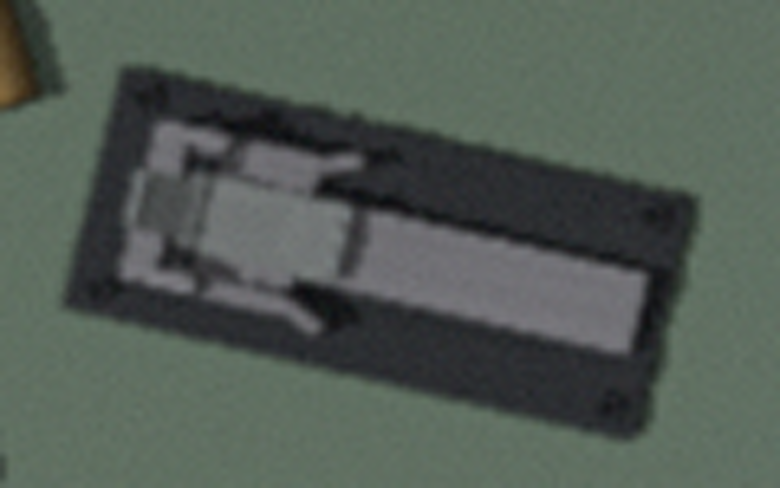

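View pics/t_tray.png

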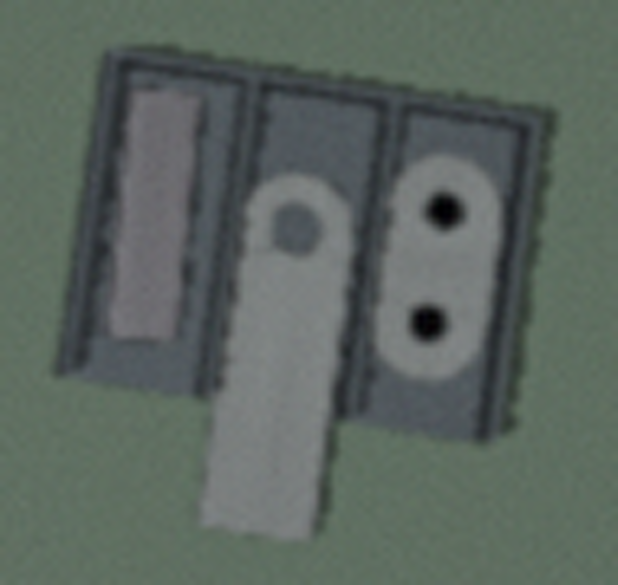

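```bash
cat > h.py <<'E'
import numpy as np, cv2
def px2w(m,uv,z):
    R=cv2.Rodrigues(np.array(m["rvec"]))[0]; t=np.array(m["tvec"]).ravel(); K=np.array(m["mtx"])
    uv=np.atleast_2d(np.array(uv,float)); r=np.c_[uv,np.ones(len(uv))]@np.linalg.inv(K).T@R  # R^T d
    c=-R.T@t; s=(z-c[2])/r[:,2]; return c+s[:,None]*r
E
python3 - <<'E'
from h import *
m=np.load("pics/top_m.npz")
f=lambda P,o:(np.array(P)+.5)/6.5-.5+np.array(o)
st=px2w(m,f([(203,524),(313,540),(297,228)],(295,160)),.020)
print("strap corners/eye",st.round(4)); mid=(st[0]+st[1])/2; d=mid-st[2]
print("w",np.linalg.norm(st[0]-st[1]),"len eye-end(135)",np.linalg.norm(d),"yaw",np.degrees(np.arctan2(d[1],d[0])),mid)
to=px2w(m,f([(650,268),(632,354)],(125,180)),.030); print("tongue",to.round(4),np.linalg.norm(to[0]-to[1]),to.mean(0))
b=px2w(m,f([(122,68),(697,195),(640,437),(65,305)],(125,180)),.012); print("base",b.round(4),b.mean(0))
x=(b[0]+b[3]-b[1]-b[2])/2; print("len",np.linalg.norm(x),"yaw",np.degrees(np.arctan2(x[1],x[0])),"w",np.linalg.norm(b[0]-b[3]))
tr=px2w(m,f([(108,50),(552,112)],(295,160)),.036);print("traybackcorners",tr,np.linalg.norm(tr[0]-tr[1]))
# depth cross-check
D=np.load("pics/top0d.npy");R=cv2.Rodrigues(m["rvec"])[0];K=m["mtx"]
for n,p in dict(strap=(335,228),nesttongue=(205,222),bench=(300,260)).items():
    z=D[p[1],p[0]]; P=R.T@(np.linalg.inv(K)@[p[0],p[1],1]*z-m["tvec"]); print(n,P.round(4))
E
```

```text
strap corners/eye [[ 0.4458 -0.2071  0.02  ]
 [ 0.4376 -0.2547  0.02  ]
 [ 0.5739 -0.2533  0.02  ]]
w 0.04821551153679007 len eye-end(135) 0.13408983960976473 yaw 170.39149462512194 [ 0.44169868 -0.23091031  0.02      ]
tongue [[0.5075 0.0774 0.03  ]
 [0.4705 0.086  0.03  ]] 0.03794326710063247 [0.48902392 0.081679   0.03      ]
base [[0.6024 0.3104 0.012 ]
 [0.5397 0.0572 0.012 ]
 [0.4343 0.0845 0.012 ]
 [0.4983 0.3361 0.012 ]] [0.5186613  0.19706169 0.012     ]
len 0.2602944060401643 yaw 75.89993491444234 w 0.10719222640471643
traybackcorners [[ 0.65244377 -0.17118125  0.036     ]
 [ 0.6202997  -0.36289762  0.036     ]] 0.19439240304849936
strap [ 0.4795 -0.2346  0.0196]
nesttongue [0.5055 0.1325 0.0318]
bench [ 0.3908 -0.1344 -0.0006]
```

```bash
cat > plan.py <<'E'
import numpy as np, sys
from scipy.spatial.transform import Rotation as Ro
from workcell import bot
def rows(pos,yaw,n,grip,tilt=None,o=None,show=True):
    """straight line from measured pose to pos, tool down, tool x at world yaw (deg)"""
    o=o or bot.get_obs(); p=np.array(o["eef_pos"]);R=Ro.from_quat(o["tool_rot"])
    c,s=np.cos(np.radians(yaw)),np.sin(np.radians(yaw))
    G=Ro.from_matrix(np.c_[[c,s,0],[s,-c,0],[0,0,-1]])
    w=(R.inv()*G).as_rotvec(degrees=True); 
    d=(np.array(pos)-p)/n; out=[]
    for k in range(n):
        out.append(np.r_[R.inv().apply(d),w/n,grip]); R=R*Ro.from_rotvec(w/n,degrees=True)
    out=np.array(out)
    print("total rotvec",w.round(2),"maxshift",abs(out[:,:3]).max().round(4),"maxturn",abs(out[:,3:6]).max().round(2))
    for i,r in enumerate(out): print(i,[*r[:3].round(4),*r[3:6].round(2)])
    return out
def st():
    o=bot.get_obs(); R=Ro.from_quat(o["tool_rot"]).as_matrix()
    print("t",round(o["clock"],2),"p",o["eef_pos"].round(4),"yawx",np.degrees(np.arctan2(R[1,0],R[0,0])).round(2),"zax",R[:,2].round(4),"j",o["joint_pos"].round(3),"F",o["ft_force"].round(2),"w",round(o["grip_width"],4))
E
python3 - <<'E'
from plan import *
print(bot.tip_reach, [a for a in dir(bot) if a[0]!='_'])
rows([.45,-.235,.25],80.4,22,-1)
E
```

```text
0.0726 ['Unreachable', 'get_obs', 'tip_reach']
total rotvec [-1.5000e-01  3.0000e-02 -1.5363e+02] maxshift 0.0178 maxturn 6.98
0 [np.float64(-0.0066), np.float64(-0.0165), np.float64(0.0024), np.float64(-0.01), np.float64(0.0), np.float64(-6.98)]
1 [np.float64(-0.0045), np.float64(-0.0172), np.float64(0.0024), np.float64(-0.01), np.float64(0.0), np.float64(-6.98)]
2 [np.float64(-0.0024), np.float64(-0.0176), np.float64(0.0024), np.float64(-0.01), np.float64(0.0), np.float64(-6.98)]
3 [np.float64(-0.0002), np.float64(-0.0178), np.float64(0.0024), np.float64(-0.01), np.float64(0.0), np.float64(-6.98)]
4 [np.float64(0.0019), np.float64(-0.0177), np.float64(0.0024), np.float64(-0.01), np.float64(0.0), np.float64(-6.98)]
5 [np.float64(0.0041), np.float64(-0.0173), np.float64(0.0024), np.float64(-0.01), np.float64(0.0), np.float64(-6.98)]
6 [np.float64(0.0061), np.float64(-0.0167), np.float64(0.0024), np.float64(-0.01), np.float64(0.0), np.float64(-6.98)]
7 [np.float64(0.0081), np.float64(-0.0158), np.float64(0.0024), np.float64(-0.01), np.float64(0.0), np.float64(-6.98)]
8 [np.float64(0.0
[... 949 characters left out ...]
at64(0.0178), np.float64(0.0), np.float64(0.0024), np.float64(-0.01), np.float64(0.0), np.float64(-6.98)]
17 [np.float64(0.0176), np.float64(0.0022), np.float64(0.0024), np.float64(-0.01), np.float64(0.0), np.float64(-6.98)]
18 [np.float64(0.0172), np.float64(0.0043), np.float64(0.0024), np.float64(-0.01), np.float64(0.0), np.float64(-6.98)]
19 [np.float64(0.0166), np.float64(0.0064), np.float64(0.0024), np.float64(-0.01), np.float64(0.0), np.float64(-6.98)]
20 [np.float64(0.0157), np.float64(0.0083), np.float64(0.0024), np.float64(-0.01), np.float64(0.0), np.float64(-6.98)]
21 [np.float64(0.0146), np.float64(0.0102), np.float64(0.0024), np.float64(-0.01), np.float64(0.0), np.float64(-6.98)]
```

Call:
drive_tool(steps=[-0.007,-0.017,0.002,0,0,-7,-1,-0.005,-0.017,0.002,0,0,-7,-1,-0.002,-0.018,0.002,0,0,-7,-1,0,-0.018,0.002,0,0,-7,-1,0.002,-0.018,0.002,0,0,-7,-1,0.004,-0.017,0.002,0,0,-7,-1,0.006,-0.017,0.002,0,0,-7,-1,0.008,-0.016,0.002,0,0,-7,-1])

```text
clock: 0.77
eef_pos: [0.2569, -0.388, 0.2873]
tool_rot: [0.989, -0.147, -0.0, -0.0]
ft_force: [-0.0, 0.4, 0.6]
grip_width: 0.0856
```

Call:
drive_tool(steps=[0.01,-0.015,0.002,0,0,-7,-1,0.012,-0.013,0.002,0,0,-7,-1,0.013,-0.012,0.002,0,0,-7,-1,0.015,-0.01,0.002,0,0,-7,-1,0.016,-0.008,0.002,0,0,-7,-1,0.017,-0.006,0.002,0,0,-7,-1,0.017,-0.004,0.002,0,0,-7,-1,0.018,-0.002,0.002,0,0,-7,-1])

```text
clock: 1.43
eef_pos: [0.3695, -0.3001, 0.2714]
tool_rot: [0.942, 0.335, -0.0, -0.0]
ft_force: [-0.0, -0.5, 0.9]
grip_width: 0.0854
```

Call:
drive_tool(steps=[0.018,0,0.002,0,0,-7,-1,0.018,0.002,0.002,0,0,-7,-1,0.017,0.004,0.002,0,0,-7,-1,0.017,0.006,0.002,0,0,-7,-1,0.016,0.008,0.002,0,0,-7,-1,0.015,0.01,0.002,0,0,-6.6,-1,0,0,0,0,0,0,-1,0,0,0,0,0,0,-1])

```text
clock: 2.1
eef_pos: [0.4518, -0.2316, 0.2592]
tool_rot: [0.764, 0.645, -0.0, -0.001]
ft_force: [-0.0, -0.6, -0.9]
grip_width: 0.0851
```

Run:
```python
from plan import *
from workcell import vision
import cv2
st(); m=vision.camera_model("wrist"); p,d=vision.camera("wrist")
np.savez("pics/w1_m.npz",**m); np.save("pics/w1d.npy",d); cv2.imwrite("pics/w1.png",cv2.resize(p[:,:,::-1],None,fx=1.5,fy=1.5,interpolation=cv2.INTER_CUBIC)); print(m["tvec"],m["rvec"])
```

```text
t 2.1 p [ 0.4518 -0.2316  0.2592] yawx 80.38 zax [-1.6e-03  4.0e-04 -1.0e+00] j [-0.473  0.281 -0.06   1.232 -0.    -0.306] F [-0.02 -0.64 -0.94] w 0.0851
[ 0.15250243 -0.48971018  0.2076687 ] [-2.23495121 -1.88700398 -0.25488114]
```

View pics/w1.png

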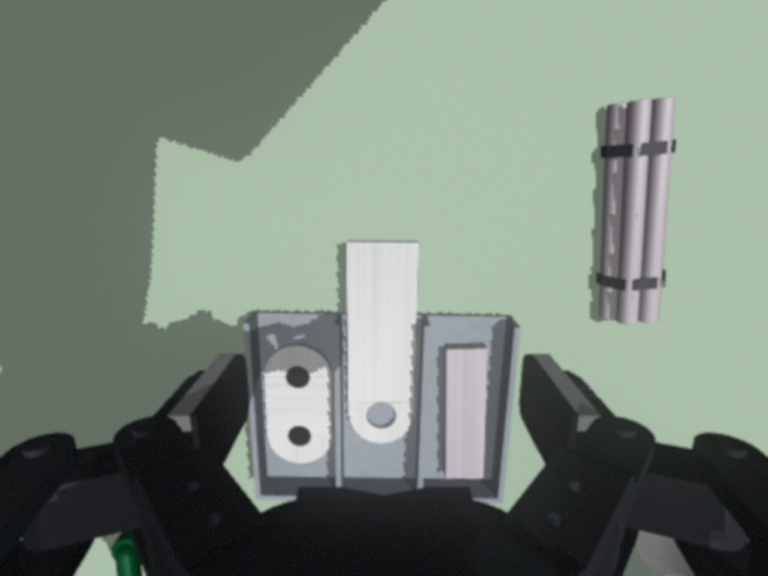

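The wrist view shows the square end's corners at (347,242) and (418,243), and the eye at (380,414), all in the 1.5x picture.

Run:
```python
from h import *
from plan import rows
m=np.load("pics/w1_m.npz")
P=px2w(m,(np.array([(347,243),(418,244),(380,413),(349,400),(412,400)])+.5)/1.5-.5,.020); print(P.round(4))
mid=(P[0]+P[1])/2;d=mid-P[2];print(mid,np.linalg.norm(d),np.linalg.norm(P[0]-P[1]),np.degrees(np.arctan2(d[1],d[0])))
a=P[0]-P[3];b=P[1]-P[4];print(np.degrees(np.arctan2(a[1],a[0])),np.degrees(np.arctan2(b[1],b[0])), np.linalg.norm(P[3]-P[4]))
e=mid; u=-d/np.linalg.norm(d); g=e+.026*u; print("grasp",g)
rows([g[0],g[1],.10],80.4,5,-1)
```

```text
[[ 0.4376 -0.2548  0.02  ]
 [ 0.4465 -0.2067  0.02  ]
 [ 0.5713 -0.2548  0.02  ]
 [ 0.5564 -0.2761  0.02  ]
 [ 0.5644 -0.229   0.02  ]]
[ 0.44201278 -0.2307766   0.02      ] 0.13153175277225795 0.048933951487146445 169.4665248975171
169.83951833930752 169.31356290971533 0.04783303003354913
grasp [ 0.46757463 -0.23552966  0.02      ]
total rotvec [-0.08  0.   -0.08] maxshift 0.0319 maxturn 0.02
0 [np.float64(-0.0001), np.float64(0.0034), np.float64(0.0319), np.float64(-0.02), np.float64(0.0), np.float64(-0.02)]
1 [np.float64(-0.0001), np.float64(0.0033), np.float64(0.0319), np.float64(-0.02), np.float64(0.0), np.float64(-0.02)]
2 [np.float64(-0.0001), np.float64(0.0033), np.float64(0.0319), np.float64(-0.02), np.float64(0.0), np.float64(-0.02)]
3 [np.float64(-0.0001), np.float64(0.0033), np.float64(0.0319), np.float64(-0.02), np.float64(0.0), np.float64(-0.02)]
4 [np.float64(-0.0001), np.float64(0.0033), np.float64(0.0319), np.float64(-0.02), np.float64(0.0), np.float64(-0.02)]
```

Call:
drive_tool(steps=[0,0.004,0.035,0,0,0,-1,0,0.004,0.035,0,0,0,-1,0,0.004,0.035,0,0,0,-1,0,0.004,0.035,0,0,0,-1,0,0,0.02,0,0,0,-1,0,0,0.01,0,0,0,-1,0,0,0,0,0,0,-1,0,0,0,0,0,0,-1])

```text
clock: 2.82
eef_pos: [0.4673, -0.2355, 0.0904]
tool_rot: [0.764, 0.645, -0.0, -0.0]
ft_force: [-0.2, -0.2, 1.2]
grip_width: 0.0852
```

Run:
```python
from plan import *
from workcell import vision
import cv2
st(); m=vision.camera_model("wrist"); p,d=vision.camera("wrist")
cv2.imwrite("pics/w2.png",cv2.resize(p[:,:,::-1],None,fx=1.5,fy=1.5,interpolation=cv2.INTER_CUBIC))
rows([.4676,-.2355,.072],80,2,-1)
```

```text
t 2.82 p [ 0.4673 -0.2355  0.0904] yawx 80.29 zax [-2.e-04 -1.e-04 -1.e+00] j [-0.467  0.478 -0.255  0.838 -0.    -0.297] F [-0.25 -0.22  1.17] w 0.0852
total rotvec [0.12 0.04 0.31] maxshift 0.0096 maxturn 0.15
0 [np.float64(0.0001), np.float64(-0.0003), np.float64(0.0096), np.float64(0.06), np.float64(0.02), np.float64(0.15)]
1 [np.float64(0.0001), np.float64(-0.0003), np.float64(0.0096), np.float64(0.06), np.float64(0.02), np.float64(0.15)]
```

View pics/w2.png

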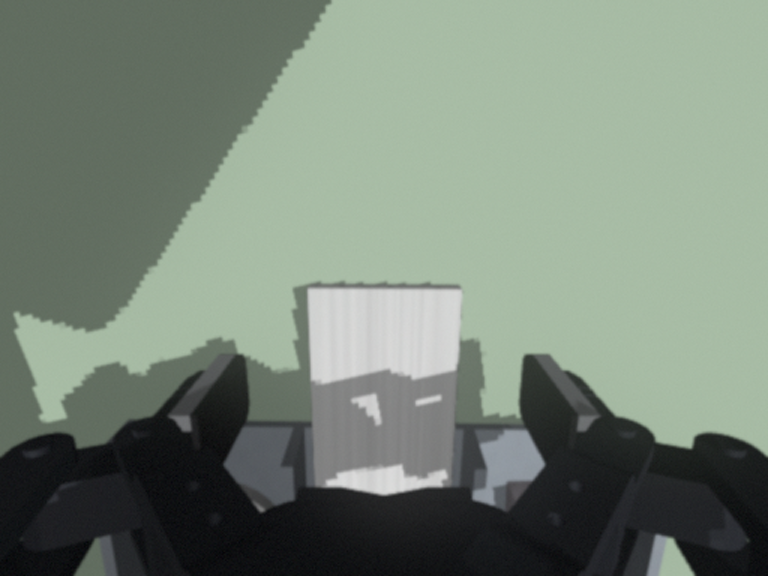

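The strap is centred between the fingers: its edges are at 308 and 461, and the fingers at 246 and 522. Next I descend 18 mm and close.

Call:
drive_tool(steps=[0,0,0.009,0,0,0.3,-1,0,0,0.009,0,0,0,-1,0,0,0,0,0,0,1,0,0,0,0,0,0,1,0,0,0,0,0,0,1,0,0,0,0,0,0,1,0,0,0,0,0,0,1,0,0,0,0,0,0,1])

```text
clock: 3.53
eef_pos: [0.4676, -0.2349, 0.0723]
tool_rot: [0.766, 0.643, 0.0, 0.0]
ft_force: [-2.1, 0.1, 2.6]
grip_width: 0.0483
```

Run:
```python
from plan import *
from workcell import vision
import cv2
st(); p,d=vision.camera("wrist")
cv2.imwrite("pics/w3.png",cv2.resize(p[:,:,::-1],None,fx=1.5,fy=1.5,interpolation=cv2.INTER_CUBIC))
```

```text
t 3.53 p [ 0.4676 -0.2349  0.0723] yawx 80.08 zax [ 3.e-04 -3.e-04 -1.e+00] j [-0.465  0.503 -0.272  0.795 -0.    -0.292] F [-2.09  0.11  2.6 ] w 0.0483
```

View pics/w3.png

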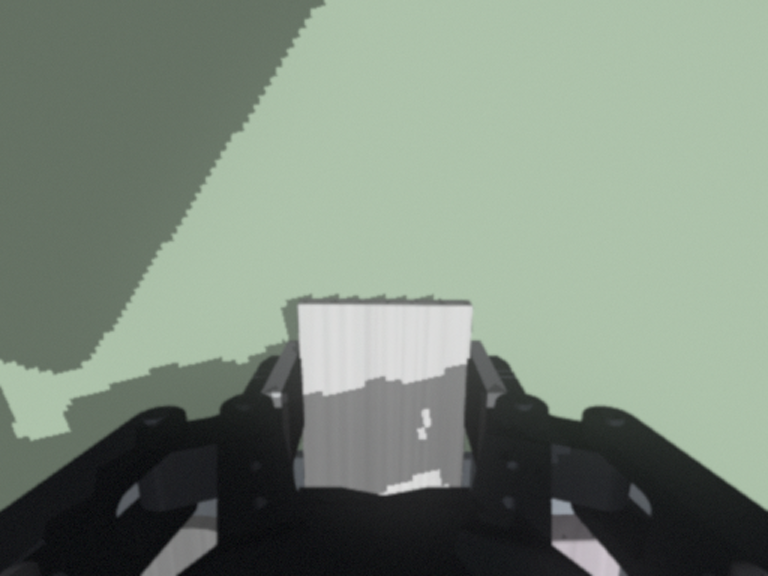

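The strap is gripped at 48 mm opening, so I lift.

Call:
drive_tool(steps=[0,0,-0.01,0,0,0,1,0,0,-0.02,0,0,0,1,0,0,-0.03,0,0,0,1,0,0,-0.03,0,0,0,1,0,0,-0.03,0,0,0,1,0,0,-0.01,0,0,0,1,0,0,0,0,0,0,1])

```text
clock: 4.17
eef_pos: [0.4694, -0.2358, 0.2055]
tool_rot: [0.766, 0.643, 0.001, 0.003]
ft_force: [0.8, 0.2, -1.4]
grip_width: 0.0485
```

Run:
```python
from plan import *
from workcell import vision
import cv2
st()
for n in ["wrist","side"]:
    p,d=vision.camera(n)
    if n=="side": p=p[90:240,200:400]; f=3.5
    else: f=1.5
    cv2.imwrite(f"pics/{n}4.png",cv2.resize(p[:,:,::-1],None,fx=f,fy=f,interpolation=cv2.INTER_CUBIC))
```

```text
t 4.17 p [ 0.4694 -0.2358  0.2055] yawx 80.08 zax [ 0.0067 -0.0033 -1.    ] j [-0.465  0.349 -0.111  1.103  0.    -0.292] F [ 0.77  0.19 -1.43] w 0.0485
```

View pics/wrist4.png

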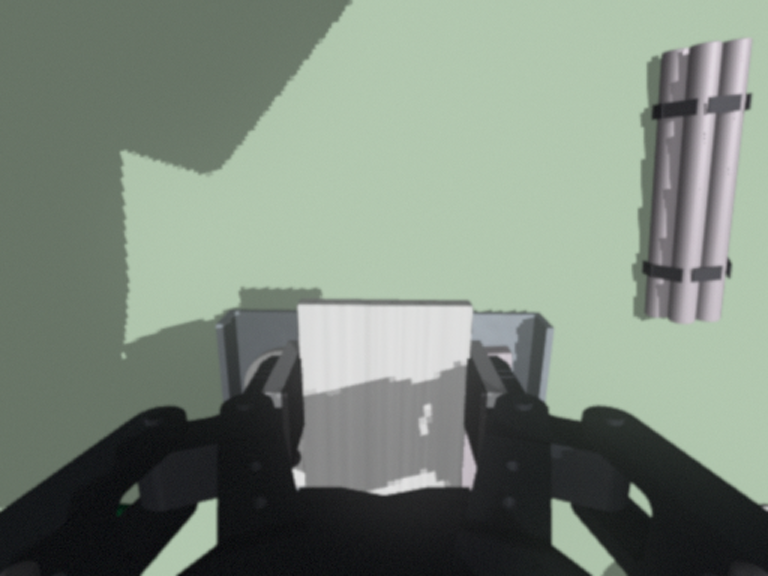

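View pics/side4.png

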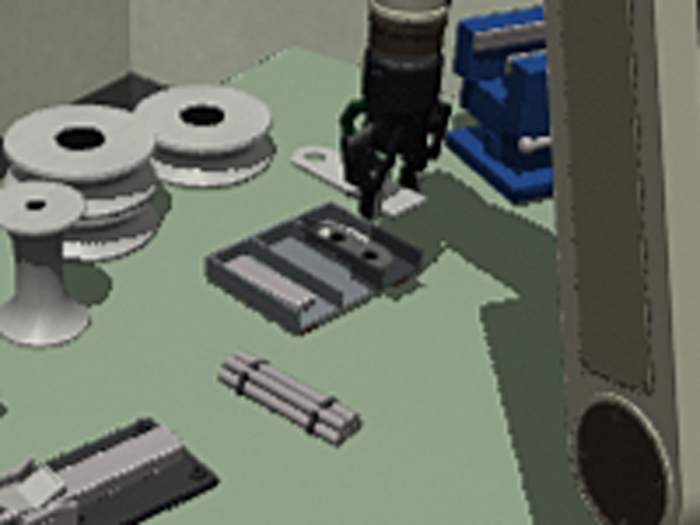

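Run:
```python
from plan import *
t=np.array([.5187,.1971])+(-.07)*np.array([.2436,.9699]); print(t)
rows([t[0],t[1],.205],-14.1,14,1)
```

```text
[0.501648 0.129207]
total rotvec [-3.000e-02  1.000e-02  9.418e+01] maxshift 0.0261 maxturn 6.73
0 [np.float64(0.026), np.float64(-0.0021), np.float64(-0.0003), np.float64(-0.0), np.float64(0.0), np.float64(6.73)]
1 [np.float64(0.0256), np.float64(-0.0051), np.float64(-0.0003), np.float64(-0.0), np.float64(0.0), np.float64(6.73)]
2 [np.float64(0.0248), np.float64(-0.0081), np.float64(-0.0003), np.float64(-0.0), np.float64(0.0), np.float64(6.73)]
3 [np.float64(0.0237), np.float64(-0.0109), np.float64(-0.0003), np.float64(-0.0), np.float64(0.0), np.float64(6.73)]
4 [np.float64(0.0223), np.float64(-0.0136), np.float64(-0.0003), np.float64(-0.0), np.float64(0.0), np.float64(6.73)]
5 [np.float64(0.0205), np.float64(-0.0161), np.float64(-0.0003), np.float64(-0.0), np.float64(0.0), np.float64(6.73)]
6 [np.float64(0.0185), np.float64(-0.0184), np.float64(-0.0003), np.float64(-0.0), np.float64(0.0), np.float64(6.73)]
7 [np.float64(0.0162), np.float64(-0.0205), np.float64(-0.0003), np.float64(-0.0), np.float64(0.0), np.float64(6.73)]
8 [np.float64(0.0137), np.float64(-0.0222), np.float64(-0.0003), np.float64(-0.0), np.float64(0.0), np.float64(6.73)]
9 [np.float64(0.011), np.float64(-0.0237), np.float64(-0.0003), np.float64(-0.0), np.float64(0.0), np.float64(6.73)]
10 [np.float64(0.0082), np.float64(-0.0248), np.float64(-0.0003), np.float64(-0.0), np.float64(0.0), np.float64(6.73)]
11 [np.float64(0.0052), np.float64(-0.0256), np.float64(-0.0003), np.float64(-0.0), np.float64(0.0), np.float64(6.73)]
12 [np.float64(0.0022), np.float64(-0.026), np.float64(-0.0003), np.float64(-0.0), np.float64(0.0), np.float64(6.73)]
13 [np.float64(-0.0009), np.float64(-0.0261), np.float64(-0.0003), np.float64(-0.0), np.float64(0.0), np.float64(6.73)]
```

Call:
drive_tool(steps=[0.013,-0.001,0,0,0,3.4,1,0.019,-0.002,0,0,0,5,1,0.026,-0.005,0,0,0,6.7,1,0.025,-0.008,0,0,0,6.7,1,0.024,-0.011,0,0,0,6.7,1,0.022,-0.014,0,0,0,6.7,1,0.021,-0.016,0,0,0,6.7,1,0.018,-0.018,0,0,0,6.7,1])

```text
clock: 4.93
eef_pos: [0.4891, -0.0456, 0.1992]
tool_rot: [0.963, 0.268, -0.002, -0.001]
ft_force: [-0.4, 0.1, -1.6]
grip_width: 0.0486
```

Call:
drive_tool(steps=[0.016,-0.02,0,0,0,6.7,1,0.014,-0.022,0,0,0,6.7,1,0.011,-0.024,0,0,0,6.7,1,0.008,-0.025,0,0,0,6.7,1,0.005,-0.026,0,0,0,6.7,1,0.002,-0.02,0,0,0,6,1,0,-0.013,0,0,0,4,1,0,0,0,0,0,0,1])

```text
clock: 5.6
eef_pos: [0.5095, 0.1179, 0.1991]
tool_rot: [0.995, -0.104, -0.002, 0.0]
ft_force: [0.7, -1.1, -2.1]
grip_width: 0.0484
```

Run:
```python
from plan import *
from workcell import vision
import cv2
st(); m=vision.camera_model("wrist"); p,d=vision.camera("wrist"); np.savez("pics/w5_m.npz",**m); np.save("pics/w5d.npy",d)
cv2.imwrite("pics/w5.png",cv2.resize(p[:,:,::-1],None,fx=1.5,fy=1.5,interpolation=cv2.INTER_CUBIC))
```

```text
t 5.6 p [0.5095 0.1179 0.1991] yawx -11.9 zax [-4.4e-03  1.0e-04 -1.0e+00] j [ 2.270e-01  3.570e-01 -1.170e-01  1.101e+00  1.000e-03  2.005e+00] F [ 0.71 -1.09 -2.12] w 0.0484
```

View pics/w5.png

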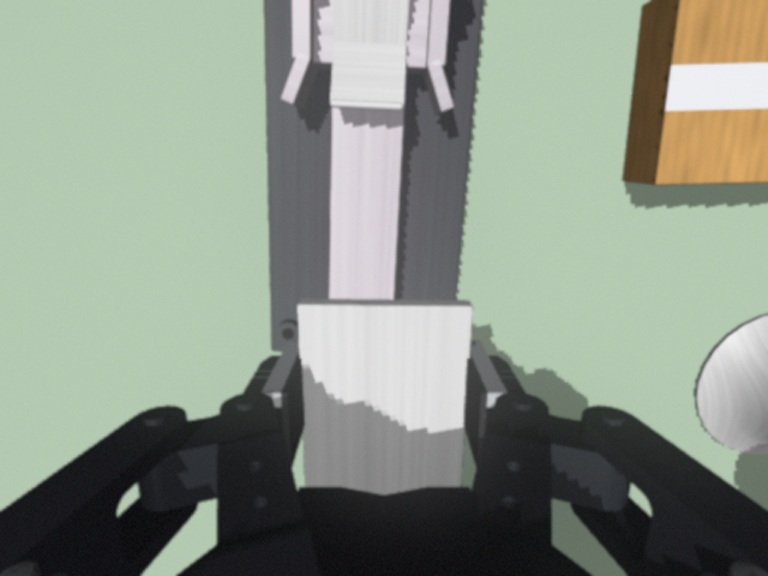

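The wrist view shows the nest ahead of the strap. The tongue's edges run from (332,120) to (330,297) and from (402,130) to (394,297), and the clip's lip edge is at (331..404,105).

Run:
```python
import cv2
i=cv2.imread("pics/w5.png"); c=i[0:310,255:495]; cv2.imwrite("pics/w5c.png",cv2.resize(c,None,fx=1.9,fy=1.9,interpolation=cv2.INTER_CUBIC))
```

```text
(no output)
```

View pics/w5c.png

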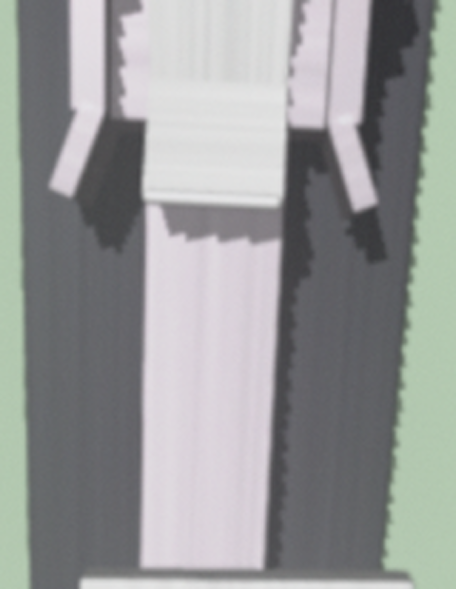

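Run:
```python
from h import *
m=np.load("pics/w5_m.npz")
f=lambda P:(((np.array(P,float)+.5)/1.9-.5+[255,0])+.5)/1.5-.5
T=px2w(m,f([(146,230),(141,560),(281,230),(266,560)]),.030)
B=px2w(m,f([(17,0),(30,580),(436,30),(386,540)]),.012)
Rl=px2w(m,f([(102,112),(331,118)]),.040)
L=px2w(m,f([(145,197),(283,203)]),.044)
yaw=lambda a,b:np.degrees(np.arctan2(*(a-b)[:2][::-1])).round(2)
print("yaw",yaw(T[0],T[1]),yaw(T[2],T[3]),yaw(B[0],B[1]),yaw(B[2],B[3]))
for ya in (75.9,76.5):
    u=np.array([np.cos(np.radians(ya)),np.sin(np.radians(ya))]);v=np.array([-u[1],u[0]]);O=np.array([.5187,.1971])
    for n,Q in dict(T=T,B=B,R=Rl,L=L).items():
        q=Q[:,:2]-O; print(ya,n,np.c_[q@u,q@v].round(4).tolist())
```

```text
yaw 75.38 75.95 75.45 75.18
75.9 T [[0.0044, 0.0193], [-0.086, 0.0201], [0.0057, -0.016], [-0.0846, -0.0161]]
75.9 B [[0.0616, 0.0558], [-0.0996, 0.0571], [0.0586, -0.0552], [-0.0822, -0.0534]]
75.9 R [[0.0304, 0.029], [0.0311, -0.0266]]
75.9 L [[0.0111, 0.018], [0.011, -0.0158]]
76.5 T [[0.0046, 0.0192], [-0.0858, 0.021], [0.0056, -0.0161], [-0.0848, -0.0152]]
76.5 B [[0.0622, 0.0552], [-0.099, 0.0581], [0.058, -0.0558], [-0.0828, -0.0526]]
76.5 R [[0.0307, 0.0287], [0.0309, -0.0269]]
76.5 L [[0.0113, 0.0179], [0.0108, -0.0159]]
```

Run:
```python
from plan import *
rows([.5109,.1722,.115],-14.4,4,1)
```

```text
total rotvec [0.12 0.24 2.58] maxshift 0.0211 maxturn 0.64
0 [np.float64(-0.0024), np.float64(-0.0137), np.float64(0.0211), np.float64(0.03), np.float64(0.06), np.float64(0.64)]
1 [np.float64(-0.0026), np.float64(-0.0137), np.float64(0.0211), np.float64(0.03), np.float64(0.06), np.float64(0.64)]
2 [np.float64(-0.0027), np.float64(-0.0137), np.float64(0.0211), np.float64(0.03), np.float64(0.06), np.float64(0.64)]
3 [np.float64(-0.0029), np.float64(-0.0136), np.float64(0.0211), np.float64(0.03), np.float64(0.06), np.float64(0.64)]
```

Call:
drive_tool(steps=[-0.0025,-0.014,0.021,0,0,0.6,1,-0.0025,-0.014,0.021,0,0,0.6,1,-0.0025,-0.014,0.021,0,0,0.6,1,-0.003,-0.013,0.021,0,0.2,0.7,1,0,0,0,0,0,0,1,0,0,0,0,0,0,1])

```text
clock: 6.15
eef_pos: [0.5107, 0.1704, 0.1156]
tool_rot: [0.992, -0.126, -0.001, 0.002]
ft_force: [-0.2, -1.5, -1.6]
grip_width: 0.0486
```

Run:
```python
from plan import *
from workcell import vision
import cv2
st()
p,d=vision.camera("wrist");cv2.imwrite("pics/w6.png",cv2.resize(p[:,:,::-1],None,fx=1.5,fy=1.5,interpolation=cv2.INTER_CUBIC))
p,d=vision.camera("side");cv2.imwrite("pics/s6.png",cv2.resize(p[150:290,140:320,::-1],None,fx=4,fy=4,interpolation=cv2.INTER_CUBIC))
rows([.5109,.1722,.0895],-14.4,2,1)
```

```text
t 6.15 p [0.5107 0.1704 0.1156] yawx -14.45 zax [-0.0023 -0.0034 -1.    ] j [ 3.230e-01  4.720e-01 -1.830e-01  9.190e-01 -2.000e-03  2.146e+00] F [-0.24 -1.5  -1.55] w 0.0486
total rotvec [ 0.04 -0.19 -0.14] maxshift 0.0143 maxturn 0.09
0 [np.float64(-0.0011), np.float64(-0.0006), np.float64(0.0143), np.float64(0.02), np.float64(-0.09), np.float64(-0.07)]
1 [np.float64(-0.0011), np.float64(-0.0006), np.float64(0.0143), np.float64(0.02), np.float64(-0.09), np.float64(-0.07)]
```

View pics/w6.png

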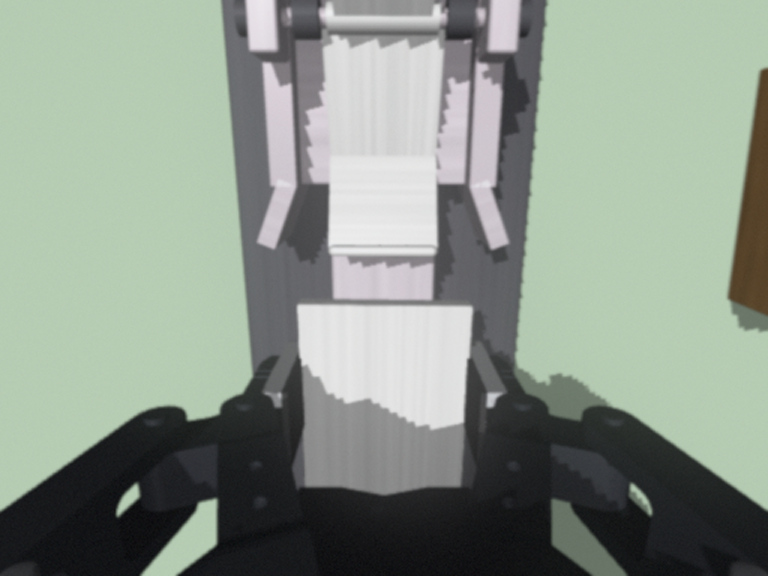

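View pics/s6.png

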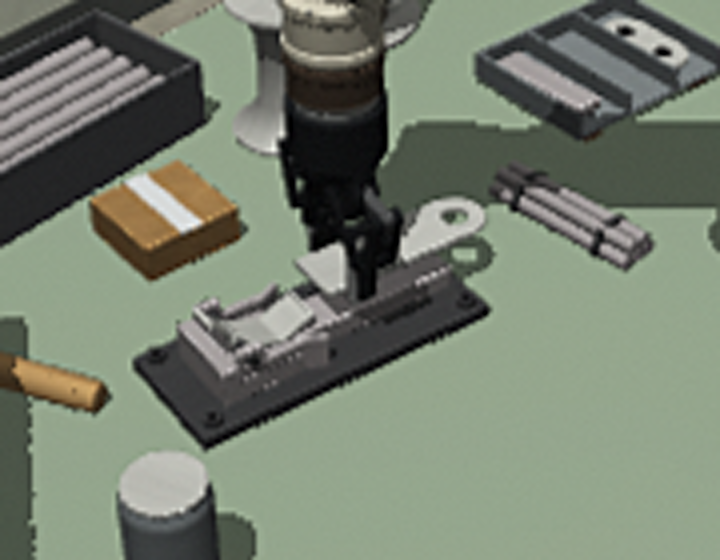

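Strap and tongue are aligned, both centred near column 384, and the strap looks level. I lower it.

Call:
drive_tool(steps=[0,0,0.012,0,0,0,1,0,0,0.01,0,0,0,1,0,0,0,0,0,0,1,0,0,0,0,0,0,1])

```text
clock: 6.58
eef_pos: [0.5125, 0.1708, 0.0959]
tool_rot: [0.992, -0.127, 0.001, 0.0]
ft_force: [0.3, -0.2, -0.2]
grip_width: 0.0487
```

Run:
```python
from plan import *
st()
rows([.5109,.1722,.0885],-14.4,1,1)
```

```text
t 6.58 p [0.5125 0.1708 0.0959] yawx -14.57 zax [ 0.0026 -0.0013 -1.    ] j [ 3.230e-01  4.970e-01 -2.040e-01  8.680e-01 -2.000e-03  2.148e+00] F [ 0.31 -0.2  -0.22] w 0.0487
total rotvec [ 0.03 -0.16 -0.17] maxshift 0.0074 maxturn 0.17
0 [np.float64(-0.0019), np.float64(-0.001), np.float64(0.0074), np.float64(0.03), np.float64(-0.16), np.float64(-0.17)]
```

Call:
drive_tool(steps=[-0.001,0,0.004,0,0,0,1,0,0,0.003,0,0,0,1,0,0,0,0,0,0,1,0,0,0,0,0,0,1])

```text
clock: 6.92
eef_pos: [0.5118, 0.1718, 0.089]
tool_rot: [0.992, -0.126, 0.002, 0.0]
ft_force: [0.2, 0.4, -1.5]
grip_width: 0.0483
```

Run:
```python
from plan import *
st()
from workcell import vision
import cv2
p,d=vision.camera("wrist");cv2.imwrite("pics/w7.png",cv2.resize(p[:,:,::-1],None,fx=1.5,fy=1.5,interpolation=cv2.INTER_CUBIC))
p,d=vision.camera("side");cv2.imwrite("pics/s7.png",cv2.resize(p[150:290,140:320,::-1],None,fx=4,fy=4,interpolation=cv2.INTER_CUBIC))
st()
```

```text
t 6.92 p [0.5118 0.1718 0.089 ] yawx -14.52 zax [ 3.5e-03 -9.0e-04 -1.0e+00] j [ 3.250e-01  5.050e-01 -2.120e-01  8.510e-01 -2.000e-03  2.149e+00] F [ 0.21  0.41 -1.47] w 0.0483
t 7.02 p [0.5118 0.1718 0.0891] yawx -14.52 zax [ 3.5e-03 -8.0e-04 -1.0e+00] j [ 3.250e-01  5.050e-01 -2.120e-01  8.510e-01 -2.000e-03  2.149e+00] F [-0.51  0.34 -1.6 ] w 0.0482
```

View pics/w7.png

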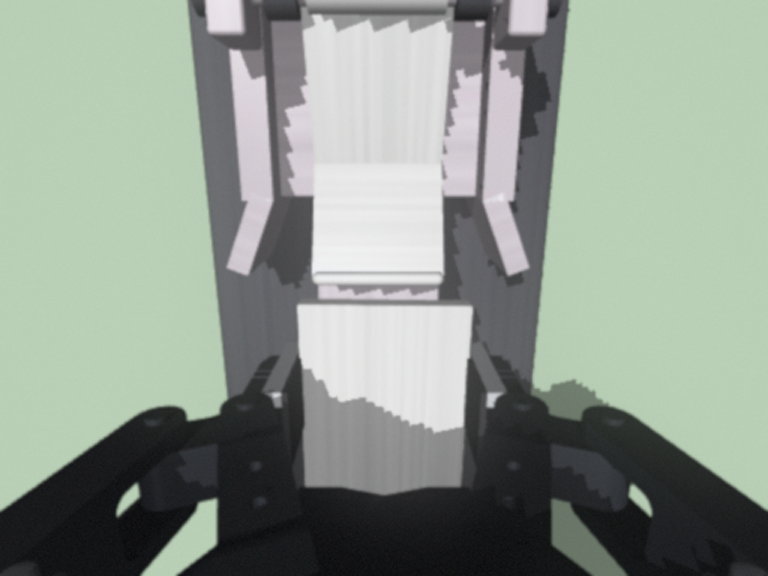

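View pics/s7.png

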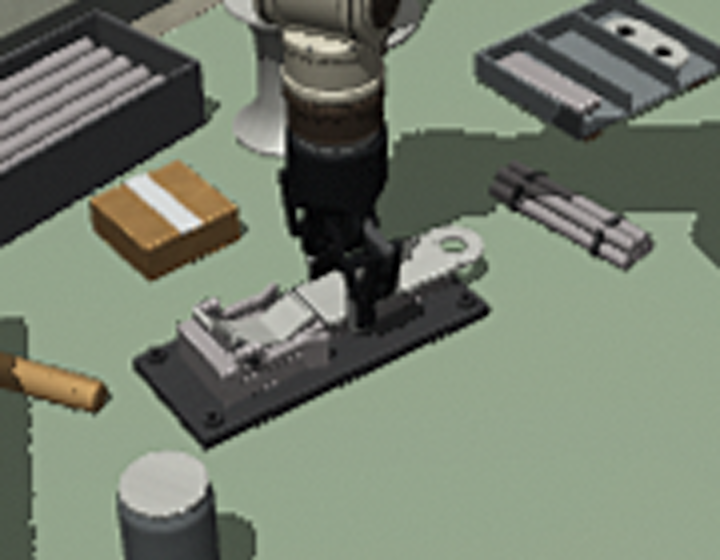

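The strap sits about 1.7 mm to the right of the tongue (384.5 against 378 px). I correct that and lower it onto the bed.

Call:
drive_tool(steps=[-0.0017,0,0,0,0,0,1,0,0,0.001,0,0.1,0,1,0,0,0,0,0,0,1,0,0,0,0,0,0,1])

```text
clock: 7.35
eef_pos: [0.51, 0.1724, 0.0886]
tool_rot: [0.992, -0.126, 0.003, 0.0]
ft_force: [-2.3, -0.4, 5.2]
grip_width: 0.0486
```

```bash
python3 -c "
from plan import *
st()"
```

```text
t 7.35 p [0.51   0.1724 0.0886] yawx -14.51 zax [ 5.3e-03 -9.0e-04 -1.0e+00] j [ 0.327  0.502 -0.219  0.846 -0.003  2.151] F [-2.33 -0.36  5.15] w 0.0486
```

Call:
drive_tool(steps=[0,0,0,0,0,0,-1,0,0,0,0,0,0,-1,0,0,0,0,0,0,-1,0,0,0,0,0,0,-1,0,0,0,0,0,0,-1])

```text
clock: 7.77
eef_pos: [0.5101, 0.1722, 0.0877]
tool_rot: [0.992, -0.126, 0.003, 0.0]
ft_force: [1.1, -0.0, -0.8]
grip_width: 0.0852
```

Run:
```python
from plan import *
from workcell import vision
import cv2
st()
m=vision.camera_model("wrist");p,d=vision.camera("wrist");cv2.imwrite("pics/w8.png",cv2.resize(p[:,:,::-1],None,fx=1.5,fy=1.5,interpolation=cv2.INTER_CUBIC))
np.savez("pics/w8_m.npz",**m)
p,d=vision.camera("top");cv2.imwrite("pics/t8.png",cv2.resize(p[170:260,125:250,::-1],None,fx=6,fy=6,interpolation=cv2.INTER_CUBIC))
rows([.5174-.2487*.109,.1974-.9686*.109,.0895],-14.4,4,1)
```

```text
t 7.77 p [0.5101 0.1722 0.0877] yawx -14.53 zax [ 0.005  -0.0014 -1.    ] j [ 0.327  0.504 -0.219  0.844 -0.003  2.151] F [ 1.12 -0.01 -0.82] w 0.0852
total rotvec [ 0.   -0.3  -0.13] maxshift 0.0207 maxturn 0.07
0 [np.float64(0.0002), np.float64(0.0207), np.float64(-0.0004), np.float64(0.0), np.float64(-0.07), np.float64(-0.03)]
1 [np.float64(0.0002), np.float64(0.0207), np.float64(-0.0004), np.float64(0.0), np.float64(-0.07), np.float64(-0.03)]
2 [np.float64(0.0002), np.float64(0.0207), np.float64(-0.0004), np.float64(0.0), np.float64(-0.07), np.float64(-0.03)]
3 [np.float64(0.0002), np.float64(0.0207), np.float64(-0.0004), np.float64(0.0), np.float64(-0.07), np.float64(-0.03)]
```

View pics/w8.png

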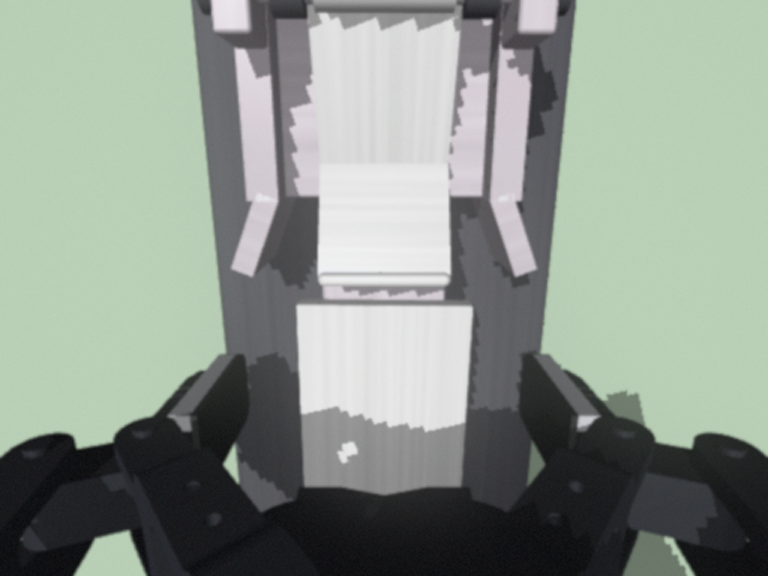

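View pics/t8.png

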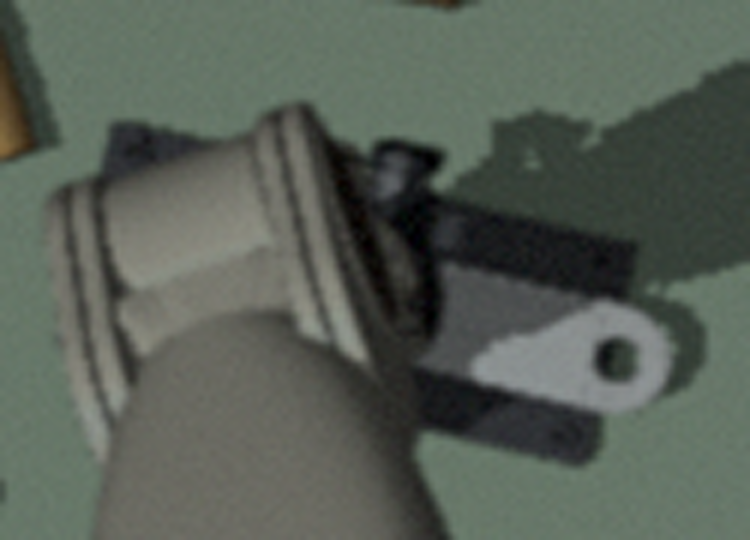

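The released strap lies flat and is centred with the mouth (385 against 384.5 px). I move back 83 mm towards the eyed end and regrip.

Call:
drive_tool(steps=[0,0.01,-0.002,0,0,0,-1,0,0.021,0,0,-0.3,-0.1,-1,0,0.021,0,0,0,0,-1,0,0.021,0,0,0,0,-1,0,0.01,0,0,0,0,-1,0,0,0,0,0,0,-1,0,0,0,0,0,0,-1])

```text
clock: 8.45
eef_pos: [0.4896, 0.0915, 0.0901]
tool_rot: [0.992, -0.126, 0.0, -0.0]
ft_force: [-0.0, -0.2, -0.5]
grip_width: 0.0853
```

Run:
```python
from plan import *
from workcell import vision
import cv2
st()
m=vision.camera_model("wrist");p,d=vision.camera("wrist");cv2.imwrite("pics/w9.png",cv2.resize(p[:,:,::-1],None,fx=1.5,fy=1.5,interpolation=cv2.INTER_CUBIC))
np.savez("pics/w9_m.npz",**m)
rows([.5174-.2487*.109,.1974-.9686*.109,.088],-14.4,1,1)
```

```text
t 8.45 p [0.4896 0.0915 0.0901] yawx -14.5 zax [ 5.e-04  7.e-04 -1.e+00] j [ 1.850e-01  4.390e-01 -3.250e-01  8.070e-01  1.000e-03  2.008e+00] F [-0.02 -0.15 -0.47] w 0.0853
total rotvec [-0.05 -0.05 -0.04] maxshift 0.0022 maxturn 0.05
0 [np.float64(0.0005), np.float64(0.0002), np.float64(0.0022), np.float64(-0.05), np.float64(-0.05), np.float64(-0.04)]
```

View pics/w9.png

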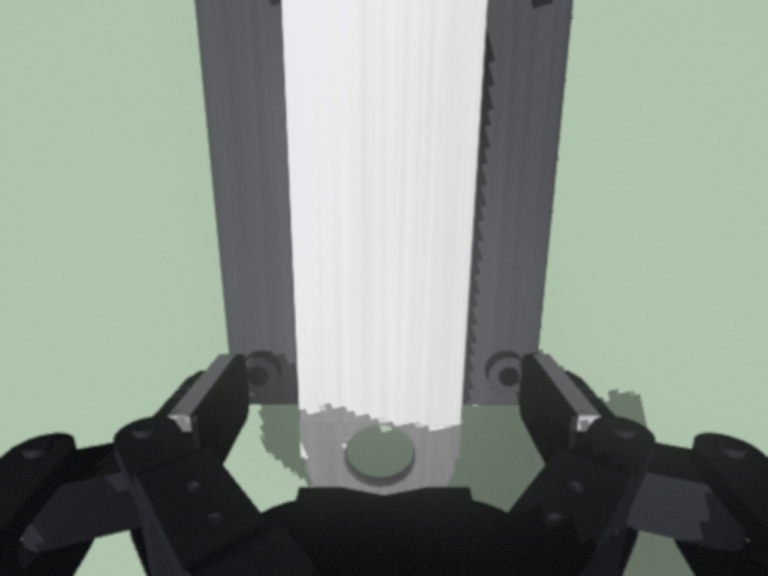

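Run:
```python
from h import *
m=np.load("pics/w9_m.npz")
P=px2w(m,(np.array([(379,450),(298,400),(463,400),(283,10),(488,10)])+.5)/1.5-.5,.036)[:,:2]
u=np.array([.2487,.9686]);v=np.array([-u[1],u[0]]);q=P-[.5174,.1974]
print(np.c_[q@u,q@v].round(4)); t=np.array([.4896,.0915])-[.5174,.1974]; print("tcp",t@u,t@v)
```

```text
[[-0.1313  0.0019]
 [-0.1135  0.0266]
 [-0.1137 -0.024 ]
 [-0.007   0.0247]
 [-0.0072 -0.0254]]
tcp -0.10948859999999999 0.0005897499999999932
```

Call:
drive_tool(steps=[0,0,0.0015,0,0,0,-1,0,0,0,0,0,0,1,0,0,0,0,0,0,1,0,0,0,0,0,0,1,0,0,0,0,0,0,1,0,0,0,0,0,0,1,0,0,0,0,0,0,1])

```text
clock: 9.08
eef_pos: [0.4897, 0.0923, 0.0887]
tool_rot: [0.992, -0.125, 0.0, -0.0]
ft_force: [-0.0, 1.4, 2.0]
grip_width: 0.0484
```

Run:
```python
from plan import *
from workcell import vision
import cv2
st()
p,d=vision.camera("wrist");cv2.imwrite("pics/w10.png",cv2.resize(p[:,:,::-1],None,fx=1.5,fy=1.5,interpolation=cv2.INTER_CUBIC))
p,d=vision.camera("side");cv2.imwrite("pics/s10.png",cv2.resize(p[150:290,140:320,::-1],None,fx=4,fy=4,interpolation=cv2.INTER_CUBIC))
rows([.5174-.2487*.069,.1974-.9686*.069,.0885],-14.4,4,1)
```

```text
t 9.08 p [0.4897 0.0923 0.0887] yawx -14.39 zax [ 8.e-04  9.e-04 -1.e+00] j [ 1.860e-01  4.410e-01 -3.260e-01  8.030e-01  1.000e-03  2.008e+00] F [-0.04  1.37  2.05] w 0.0484
total rotvec [-0.07 -0.03  0.  ] maxshift 0.0099 maxturn 0.02
0 [np.float64(0.0002), np.float64(-0.0099), np.float64(0.0001), np.float64(-0.02), np.float64(-0.01), np.float64(0.0)]
1 [np.float64(0.0002), np.float64(-0.0099), np.float64(0.0001), np.float64(-0.02), np.float64(-0.01), np.float64(0.0)]
2 [np.float64(0.0002), np.float64(-0.0099), np.float64(0.0001), np.float64(-0.02), np.float64(-0.01), np.float64(0.0)]
3 [np.float64(0.0002), np.float64(-0.0099), np.float64(0.0001), np.float64(-0.02), np.float64(-0.01), np.float64(0.0)]
```

View pics/w10.png

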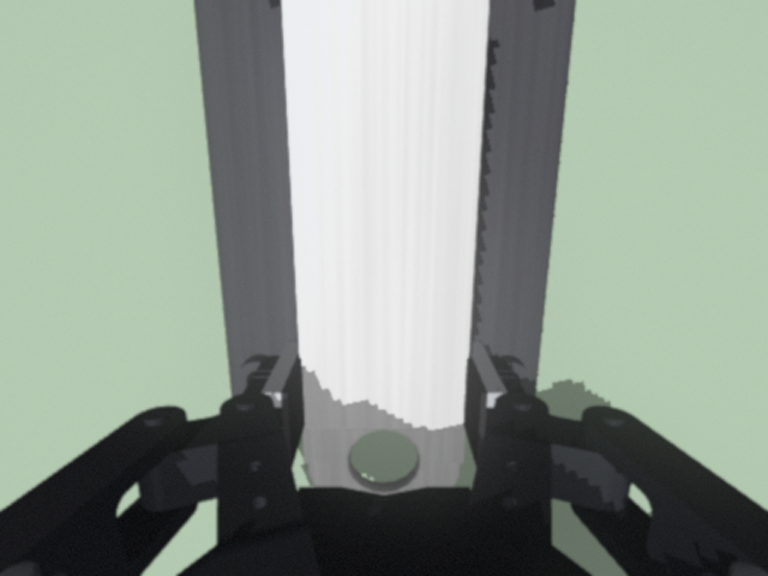

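View pics/s10.png

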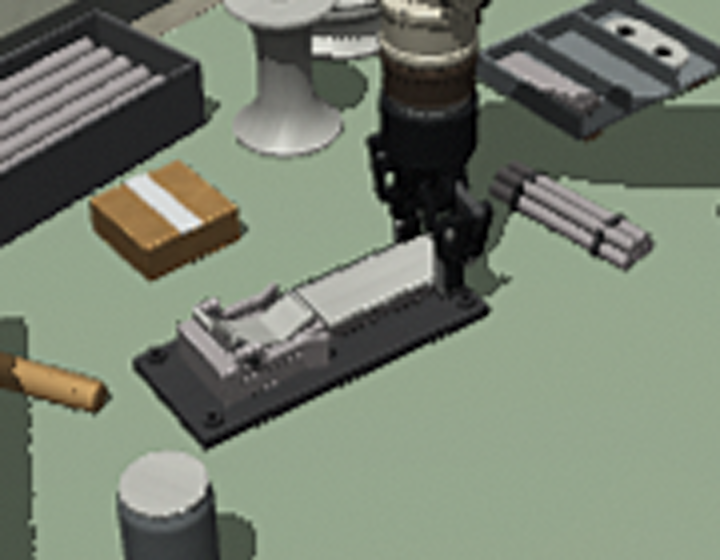

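Regripped just ahead of the eye, with the strap flat on the tongue. I push the first 33 mm.

Call:
drive_tool(steps=[0,-0.005,0,0,0,0,1,0,-0.005,0,0,0,0,1,0,-0.005,0,0,0,0,1,0,-0.005,0,0,0,0,1,0,-0.005,0,0,0,0,1,0,-0.004,0,0,0,0,1,0,-0.004,0,0,0,0,1,0,0,0,0,0,0,1])

```text
clock: 9.85
eef_pos: [0.4972, 0.1217, 0.0887]
tool_rot: [0.992, -0.126, 0.0, 0.003]
ft_force: [-1.7, -7.4, 7.3]
grip_width: 0.0487
```

Run:
```python
from plan import *
from workcell import vision
import cv2
st()
p,d=vision.camera("wrist");cv2.imwrite("pics/w11.png",cv2.resize(p[:,:,::-1],None,fx=1.5,fy=1.5,interpolation=cv2.INTER_CUBIC))
rows([.5174-.2487*.026,.1974-.9686*.026,.0887],-14.4,6,1)
```

```text
t 9.85 p [0.4972 0.1217 0.0887] yawx -14.52 zax [-7.0e-04 -6.5e-03 -1.0e+00] j [ 0.243  0.464 -0.286  0.823 -0.006  2.067] F [-1.72 -7.42  7.35] w 0.0487
total rotvec [ 0.34 -0.05 -0.12] maxshift 0.0087 maxturn 0.06
0 [np.float64(0.0001), np.float64(-0.0087), np.float64(-0.0001), np.float64(0.06), np.float64(-0.01), np.float64(-0.02)]
1 [np.float64(0.0001), np.float64(-0.0087), np.float64(-0.0001), np.float64(0.06), np.float64(-0.01), np.float64(-0.02)]
2 [np.float64(0.0001), np.float64(-0.0087), np.float64(-0.0), np.float64(0.06), np.float64(-0.01), np.float64(-0.02)]
3 [np.float64(0.0001), np.float64(-0.0087), np.float64(-0.0), np.float64(0.06), np.float64(-0.01), np.float64(-0.02)]
4 [np.float64(0.0001), np.float64(-0.0087), np.float64(-0.0), np.float64(0.06), np.float64(-0.01), np.float64(-0.02)]
5 [np.float64(0.0001), np.float64(-0.0087), np.float64(-0.0), np.float64(0.06), np.float64(-0.01), np.float64(-0.02)]
```

View pics/w11.png

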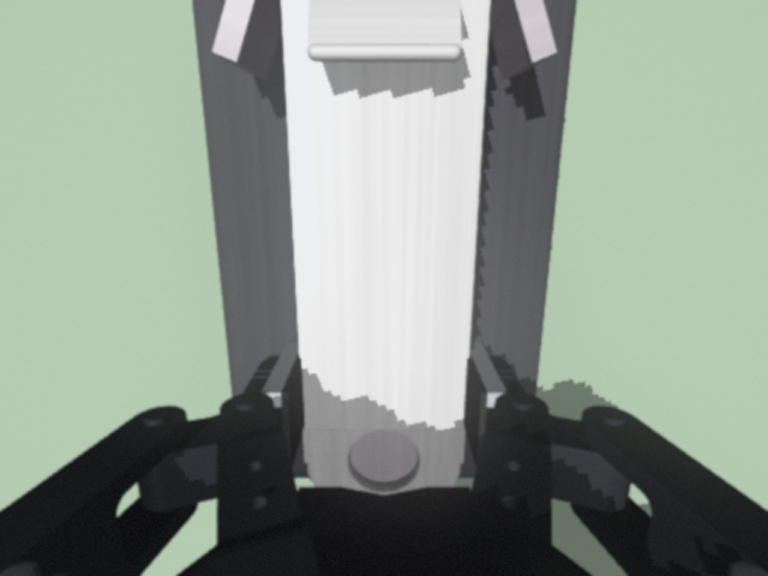

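The strap is going under the clip at about 7.6 N. It is centred and has not slipped: the eye is still at (384,458). I continue.

Call:
drive_tool(steps=[0,-0.004,0,0.1,0,0,1,0,-0.004,0,0.1,0,0,1,0,-0.004,0,0.1,0,0,1,0,-0.004,0,0,0,0,1,0,-0.004,0,0,0,0,1,0,-0.004,0,0,0,0,1,0,-0.004,0,0,0,0,1,0,-0.004,0,0,0,0,1])

```text
clock: 10.57
eef_pos: [0.5046, 0.1511, 0.0886]
tool_rot: [0.992, -0.127, -0.0, 0.002]
ft_force: [-3.6, -11.6, 8.7]
grip_width: 0.0486
```

Run:
```python
from plan import *
from workcell import vision
import cv2
st()
p,d=vision.camera("wrist");cv2.imwrite("pics/w12.png",cv2.resize(p[:,:,::-1],None,fx=1.5,fy=1.5,interpolation=cv2.INTER_CUBIC))
rows([.5174-.2487*.026,.1974-.9686*.026,.0887],-14.4,6,1)
```

```text
t 10.57 p [0.5046 0.1511 0.0886] yawx -14.6 zax [-6.e-04 -4.e-03 -1.e+00] j [ 0.293  0.487 -0.245  0.84  -0.004  2.118] F [ -3.59 -11.57   8.74] w 0.0486
total rotvec [ 0.15 -0.03 -0.17] maxshift 0.0035 maxturn 0.03
0 [np.float64(0.0001), np.float64(-0.0035), np.float64(-0.0), np.float64(0.02), np.float64(-0.0), np.float64(-0.03)]
1 [np.float64(0.0001), np.float64(-0.0035), np.float64(-0.0), np.float64(0.02), np.float64(-0.0), np.float64(-0.03)]
2 [np.float64(0.0001), np.float64(-0.0035), np.float64(-0.0), np.float64(0.02), np.float64(-0.0), np.float64(-0.03)]
3 [np.float64(0.0001), np.float64(-0.0035), np.float64(-0.0), np.float64(0.02), np.float64(-0.0), np.float64(-0.03)]
4 [np.float64(0.0001), np.float64(-0.0035), np.float64(-0.0), np.float64(0.02), np.float64(-0.0), np.float64(-0.03)]
5 [np.float64(0.0001), np.float64(-0.0035), np.float64(-0.0), np.float64(0.02), np.float64(-0.0), np.float64(-0.03)]
```

View pics/w12.png

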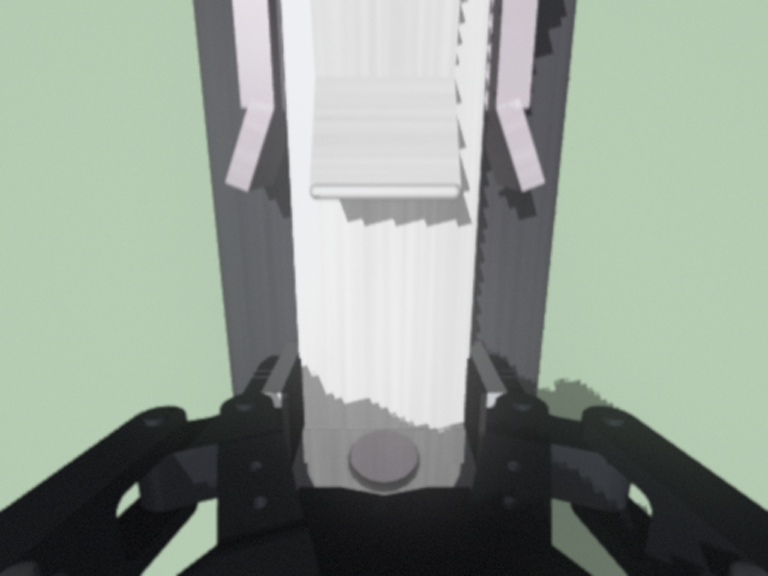

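Call:
drive_tool(steps=[0,-0.004,0,0.1,0,-0.1,1,0,-0.004,0,0,0,0,1,0,-0.004,0,0,0,0,1,0,-0.003,0,0,0,0,1,0,-0.002,0,0,0,0,1,0,0,0,0,0,0,1])

```text
clock: 11.12
eef_pos: [0.509, 0.1683, 0.0887]
tool_rot: [0.992, -0.126, 0.0, 0.0]
ft_force: [-2.1, -9.5, 7.9]
grip_width: 0.0486
```

Call:
drive_tool(steps=[0,-0.001,0,0,0,0,1,0,-0.001,0,0,0,0,1,0,0,0,0,0,0,1])

```text
clock: 11.37
eef_pos: [0.5094, 0.1701, 0.0886]
tool_rot: [0.992, -0.126, 0.0, 0.0]
ft_force: [-1.9, -9.1, 6.8]
grip_width: 0.0486
```

Call:
drive_tool(steps=[0,-0.001,0,0,0,0,1,0,-0.001,0,0,0,0,1,0,0,0,0,0,0,1])

```text
clock: 11.62
eef_pos: [0.5099, 0.172, 0.0887]
tool_rot: [0.992, -0.126, 0.0, 0.0]
ft_force: [-1.6, -8.7, 7.1]
grip_width: 0.0481
```

Call:
drive_tool(steps=[0,-0.001,0,0,0,0,1,0,0,0,0,0,0,1])

```text
clock: 11.78
eef_pos: [0.5101, 0.1729, 0.0887]
tool_rot: [0.992, -0.126, 0.0, 0.0]
ft_force: [-3.0, -9.2, 6.6]
grip_width: 0.0481
```

Call:
drive_tool(steps=[0,-0.001,0,0,0,0,1,0,0,0,0,0,0,1])

```text
clock: 11.95
eef_pos: [0.5104, 0.1739, 0.0887]
tool_rot: [0.992, -0.126, 0.0, 0.0]
ft_force: [-2.9, -8.7, 7.2]
grip_width: 0.048
```

Call:
drive_tool(steps=[0,-0.001,0,0,0,0,1,0,0,0,0,0,0,1])

```text
clock: 12.12
eef_pos: [0.5105, 0.1742, 0.0887]
tool_rot: [0.992, -0.126, 0.0, 0.001]
ft_force: [-2.4, -10.9, 8.8]
grip_width: 0.0485
```

Call:
drive_tool(steps=[0,-0.001,0,0,0,0,1,0,0,0,0,0,0,1])

```text
clock: 12.28
eef_pos: [0.5105, 0.1744, 0.0886]
tool_rot: [0.992, -0.126, -0.0, 0.002]
ft_force: [-3.7, -14.0, 9.9]
grip_width: 0.0482
```

Call:
drive_tool(steps=[0,-0.001,0,0,0,0,1,0,0,0,0,0,0,1])

```text
clock: 12.45
eef_pos: [0.5105, 0.1745, 0.0886]
tool_rot: [0.992, -0.127, -0.0, 0.003]
ft_force: [-4.3, -15.0, 11.4]
grip_width: 0.0484
```

Run:
```python
from plan import *
from workcell import vision
import cv2
st()
m=vision.camera_model("wrist");p,d=vision.camera("wrist");cv2.imwrite("pics/w13.png",cv2.resize(p[:,:,::-1],None,fx=1.5,fy=1.5,interpolation=cv2.INTER_CUBIC))
np.savez("pics/w13_m.npz",**m)
p,d=vision.camera("side");cv2.imwrite("pics/s13.png",cv2.resize(p[150:290,140:320,::-1],None,fx=4,fy=4,interpolation=cv2.INTER_CUBIC))
```

```text
t 12.45 p [0.5105 0.1745 0.0886] yawx -14.54 zax [-0.0011 -0.0065 -1.    ] j [ 0.332  0.508 -0.208  0.858 -0.006  2.156] F [ -4.33 -15.05  11.36] w 0.0484
```

View pics/w13.png

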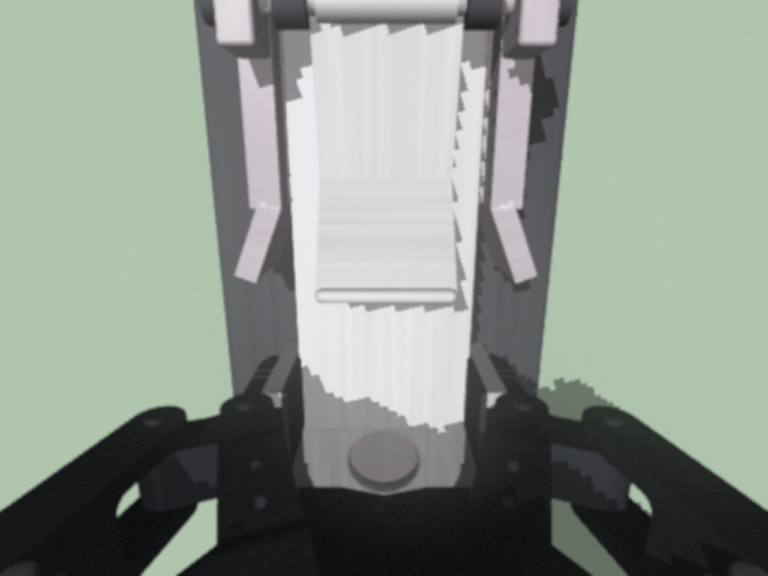

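View pics/s13.png

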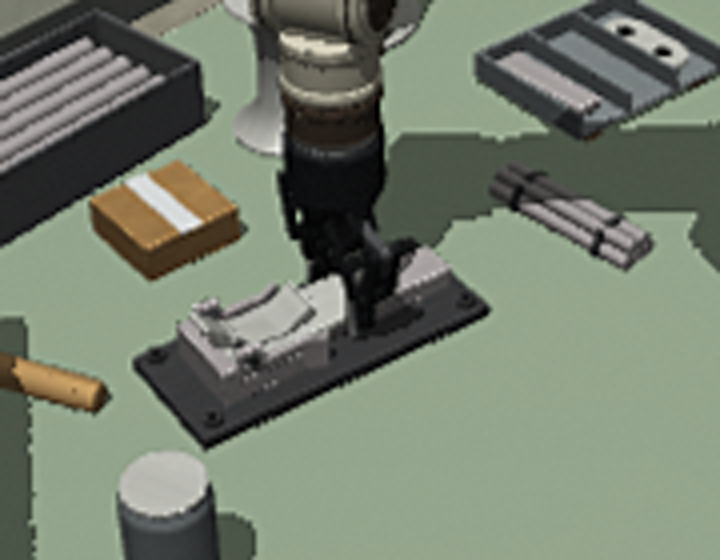

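Motion has stalled while force rises from 9 to 15 N. Total travel of 84.8 mm agrees with the 85 mm expected from the placed position. I give one more firm press, then release.

Call:
drive_tool(steps=[0,-0.001,0,0,0,0,1,0,-0.001,0,0,0,0,1,0,0,0,0,0,0,1])

```text
clock: 12.8
eef_pos: [0.5106, 0.1748, 0.0886]
tool_rot: [0.992, -0.127, -0.0, 0.005]
ft_force: [-4.5, -21.8, 13.7]
grip_width: 0.0483
```

Call:
drive_tool(steps=[0,0,0,0,0,0,-1,0,0,0,0,0,0,-1,0,0,0,0,0,0,-1,0,0,0,0,0,0,-1,0,0,0,0,0,0,-1])

```text
clock: 13.22
eef_pos: [0.5125, 0.1823, 0.0885]
tool_rot: [0.992, -0.124, 0.0, -0.004]
ft_force: [0.0, 0.5, 0.8]
grip_width: 0.0856
```

Call:
drive_tool(steps=[0,0.006,0,0,0,0,-1,0,0,-0.02,0,0,0,-1,0,0,-0.03,0,0,0,-1,0,0.01,-0.04,0,0,0,-1,0,0.03,-0.04,0,0,0,-1,0,0.03,-0.03,0,0,0,-1,0,0,0,0,0,0,-1,0,0,0,0,0,0,-1])

```text
clock: 13.88
eef_pos: [0.4956, 0.1117, 0.2433]
tool_rot: [0.992, -0.126, 0.003, -0.004]
ft_force: [0.2, -0.1, -0.9]
grip_width: 0.0856
```

Run:
```python
from plan import *
from workcell import vision
import cv2
st()
m=vision.camera_model("wrist");p,d=vision.camera("wrist");cv2.imwrite("pics/w14.png",cv2.resize(p[:,:,::-1],None,fx=1.5,fy=1.5,interpolation=cv2.INTER_CUBIC))
np.savez("pics/w14_m.npz",**m)
p,d=vision.camera("side");cv2.imwrite("pics/s14.png",cv2.resize(p[150:290,140:320,::-1],None,fx=4,fy=4,interpolation=cv2.INTER_CUBIC))
```

```text
t 13.88 p [0.4956 0.1117 0.2433] yawx -14.45 zax [ 0.0067  0.008  -0.9999] j [ 0.219  0.286 -0.096  1.181  0.006  2.042] F [ 0.18 -0.14 -0.89] w 0.0856
```

View pics/w14.png

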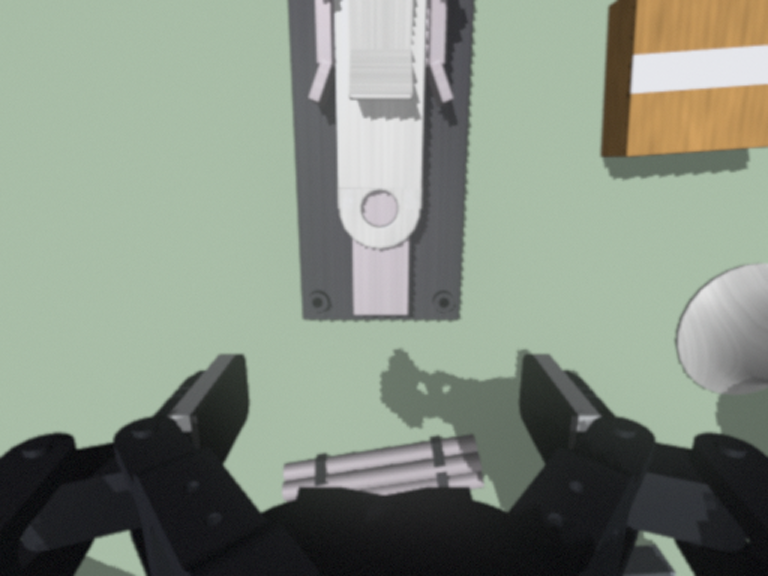

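View pics/s14.png

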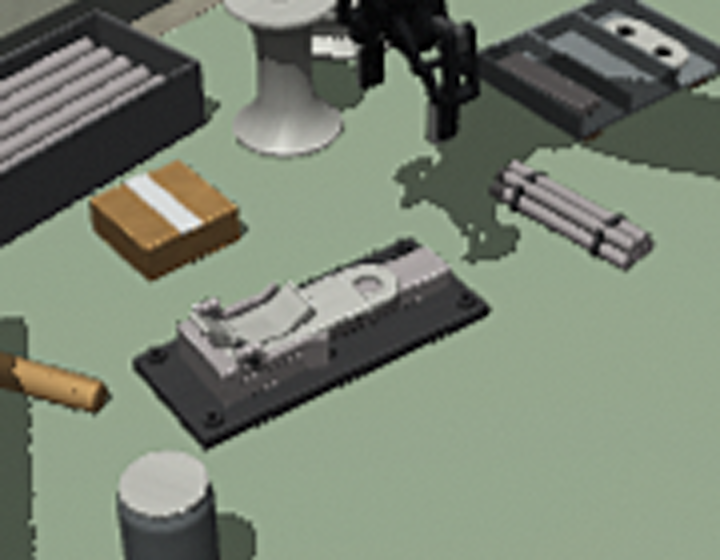

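The strap lies between the rails under the clip, eyed end in the open: eye at (379,208), tip at (380,248), tongue end at y = 315. I measure the position and go to look at the stop end.

Run:
```python
from h import *
m=np.load("pics/w14_m.npz")
f=lambda P:(np.array(P,float)+.5)/1.5-.5
A=px2w(m,f([(379,209),(380,247),(337,180),(422,180),(335,110),(424,110)]),.036)[:,:2]
B=px2w(m,f([(354,315),(407,315)]),.030)[:,:2]
C=px2w(m,f([(326,64),(435,64)]),.040)[:,:2]
u=np.array([.2487,.9686]);v=np.array([-u[1],u[0]])
for n,P in dict(A=A,tongue=B,rail=C).items():
    q=P-[.5174,.1974]; print(n,np.c_[q@u,q@v].round(4).tolist())
from plan import rows
rows([.514,.183,.20],-14.4,4,-1)
```

```text
A [[-0.0497, 0.0016], [-0.0731, 0.0011], [-0.0325, 0.0266], [-0.0326, -0.0242], [0.0068, 0.0266], [0.0067, -0.0245]]
tongue [[-0.1196, 0.0184], [-0.1197, -0.0166]]
rail [[0.0303, 0.0305], [0.0302, -0.0297]]
total rotvec [-0.39  0.05  0.07] maxshift 0.0182 maxturn 0.1
0 [np.float64(0.0004), np.float64(-0.0182), np.float64(0.0102), np.float64(-0.1), np.float64(0.01), np.float64(0.02)]
1 [np.float64(0.0004), np.float64(-0.0182), np.float64(0.0102), np.float64(-0.1), np.float64(0.01), np.float64(0.02)]
2 [np.float64(0.0004), np.float64(-0.0182), np.float64(0.0102), np.float64(-0.1), np.float64(0.01), np.float64(0.02)]
3 [np.float64(0.0004), np.float64(-0.0182), np.float64(0.0101), np.float64(-0.1), np.float64(0.01), np.float64(0.02)]
```

Call:
drive_tool(steps=[0,-0.02,0.005,0,0,0,-1,0,-0.02,0,0,0,0,-1,0,-0.02,0,0,0,0,-1,0,-0.015,0,0,0,0,-1,0,0,0,0,0,0,-1,0,0,0,0,0,0,-1])

```text
clock: 14.48
eef_pos: [0.5128, 0.1863, 0.2349]
tool_rot: [0.992, -0.123, -0.001, -0.003]
ft_force: [0.3, -0.4, -0.3]
grip_width: 0.0852
```

Run:
```python
from plan import *
from workcell import vision
import cv2
st()
m=vision.camera_model("wrist");p,d=vision.camera("wrist");np.savez("pics/w15_m.npz",**m)
cv2.imwrite("pics/w15.png",p[:,:,::-1]); cv2.imwrite("pics/w15b.png",cv2.resize(p[:256,150:370,::-1],None,fx=2.3,fy=2.3,interpolation=cv2.INTER_CUBIC))
```

```text
t 14.48 p [0.5128 0.1863 0.2349] yawx -14.18 zax [-0.001   0.0054 -1.    ] j [ 3.460e-01  3.680e-01 -1.000e-03  1.201e+00  5.000e-03  2.164e+00] F [ 0.32 -0.45 -0.28] w 0.0852
```

View pics/w15b.png

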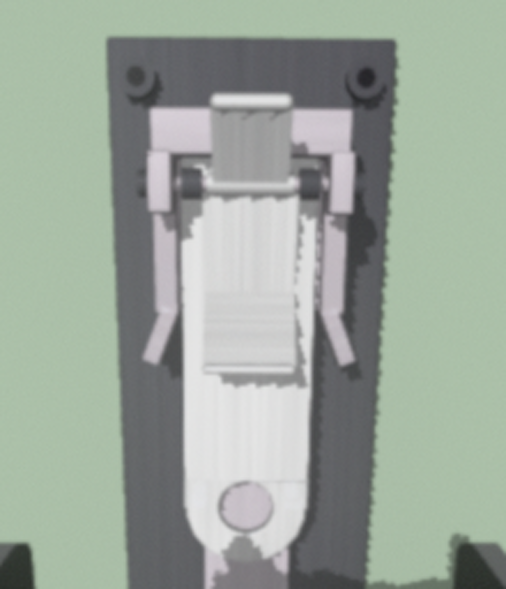

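Run:
```python
import cv2
from h import *
i=cv2.imread("pics/w15.png")
cv2.imwrite("pics/w15c.png",cv2.resize(i[40:115,205:315],None,fx=7,fy=7,interpolation=cv2.INTER_CUBIC))
m=np.load("pics/w15_m.npz")
R=cv2.Rodrigues(m["rvec"])[0]
u=np.array([.2487,.9686,0]);v=np.array([-.9686,.2487,0]);O=np.array([.5174,.1974,0])
for n,a,b,z in [("stoptop",.085,.02,.044),("stopface bed",.085,.02,.030),("strap end top",.085,.02,.036),("strap end -3",.082,.02,.036)]:
    q=cv2.projectPoints((O+a*u+(b+.001)*v+[0,0,z])[None],m["rvec"],m["tvec"],m["mtx"],None)[0].ravel(); print(n,((q+.5-[205,40])*7-.5).round(1))
```

```text
stoptop [195.6 195.2]
stopface bed [204.4 208.9]
strap end top [200.7 203.2]
strap end -3 [201.2 230.1]
```

View pics/w15c.png

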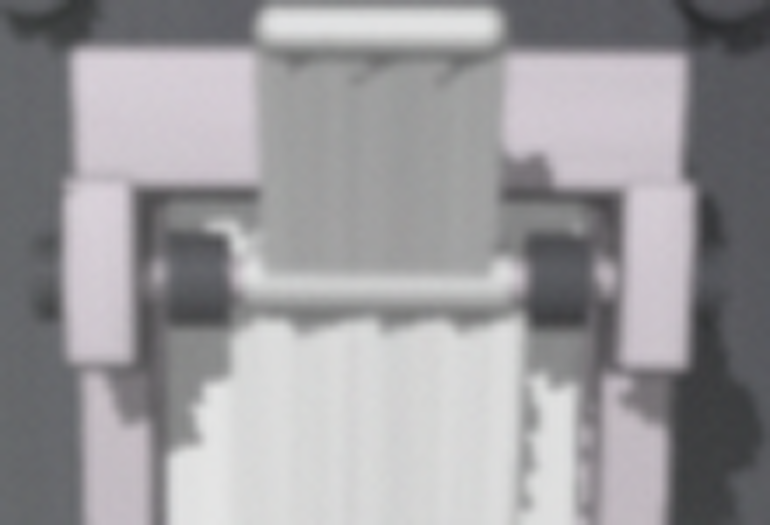

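The close-up shows the strap's end edge (y≈199) directly at the foot of the stop face (top edge y≈186), with at most about 0.5 mm of gap. It is square and between the rails, so I hand in.

```bash
python3 -c "
from workcell import job_done
print(job_done())"
```

```text
the job is handed in; nothing more can be done
None
```

The strap is loaded in the nest and released, and I handed the job in at about 14.5 s of the 58 s allowed. I gripped it near its square end, laid it on the tongue, regripped it just ahead of the eye and pushed it in under the clip.

**Seating:** The push took about 8–12 N. It stalled after 85 mm of travel, and I pressed to about 22 N before letting go.

**Last checks:**
- **Position:** The eye measured at nest x = -49.7 mm, against the ideal -50 mm. The strap is square between the rails, with the clip on it and the eyed end in the open.
- **Stop:** In the close-up the square end is at the stop face, with at most about 0.5 mm of gap, which is within measuring error.
- **One disagreement:** A measurement just before the regrip put the eye 3–4 mm further in than expected. I put that down to sighting the hole at the picture's edge, and the final measurement did not show it.
- **Other parts:** The last views show the bystanders in view undisturbed; I did not re-check every part. The gripper was clear of everything.

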